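Flush the basin's water filter into the bath mug

TASK

Flush the sediment out of the water filter on the ledge under the basin. First stand the red bath mug upright on the ledge with the middle of its open mouth under the filter's drain spout and let go of it; only then turn the blue spring-return flush dial on top of the filter clockwise, past its first two clicks to the third (the three yellow dots), and hold it there against its spring: the job finishes with the gripper still holding the dial on the third click. Leave the toothbrush cup, squeeze bottle and soap dish where they stand.

Things in the scene. Friction and masses are not known exactly. Their poses are not given: they have to be found in the camera images.
- filter: Water filter fixed to the ledge; place and yaw vary. Grey round head 92 mm across, 146 to 205 mm above the ledge, clear bowl 76 mm across hanging under it. Origin: on the ledge, on the upright axis of head and dial; z up, -x its front (spout side), +y to the left when facing its front. Steel bracket behind, its foot 110 mm wide from x = -28 to +98 mm; the ledge under the spout is bare.
- hoses (a point): Centre of the head at 178 mm height, axes as filter. Here two hoses leave the head to both sides (+-y), bend back (+x) and go down to stop valves in the ledge at x = 60, y = +-105 mm of the filter. They stay below 190 mm.
- spout_tip (a point): Centre of the down-facing outlet of the filter's drain spout, 150 mm above the ledge, at x = -125 mm, y = 0 of filter. A 16 mm steel tube comes to it from the head, level at 180 mm height (top 188), and turns down; outlet 19 mm across.
- dial (a joint): Turn of the blue dial, rad: 0 at rest on its stop, growing clockwise seen from above. Clicks (detents) at 0.42, 0.84, 1.26 rad (24, 48, 72 degrees), humps midway before each; hard stop at 1.46. Let go, its spring drives it back to 0 over all clicks. It takes 0.17 Nm to leave rest and 0.24 Nm over the third hump; on the third click 0.12 to 0.26 Nm keeps it there.
- dial_grip (a point): Grip point on the dial's axis, 232 mm above the ledge, in its upright blue blade: 60 mm long, 14 mm thick, from 212 to 240 mm above the ledge, centred on the axis. Under the blade a disc 64 mm across, top at 212 mm. Site x runs along the blade to its pointer end (white line on that half of the top), z up; turns with the dial.
- dial_marks (a point): Centre of the head's flat top, 205 mm above the ledge, axes as filter. At rest the pointer stands 0.63 rad counter-clockwise (from above) of the filter's +x, at a white dash; clockwise from it on the head's rim follow one white dot, two white dots, three yellow dots for the three clicks.
- mug: Loose red plastic bath mug, 105 mm tall, open at the top, 90 mm across at the foot and 108 mm at the rim, wall 4 mm, 0.1 to 0.2 kg. Origin: centre of its underside; z up; its handle points along its -x axis.
- mug_mouth (a point): Centre of the mug's open mouth, at rim height (105 mm above its underside).
- mug_handle (a point): Grip point on the mug's handle, 88 mm from the mug's axis along its -x, 96 mm above its underside; axes as mug. The handle is a level bar 18 mm wide, 14 mm high (89 to 103 mm above the underside), running out from the rim to 107 mm from the axis; at its end a grip 14 mm thick hangs down to 26 mm above the underside.
- brush_cup: Loose white ceramic toothbrush cup with a brush in it, 74 mm across, 95 mm tall (190 mm with the brush). Origin: centre of its underside. Leave it alone.
- squeeze_bottle: Loose closed turquoise squeeze bottle, 56 mm across, 170 mm tall. Origin: centre of its underside. Leave it alone.
- soap_dish: Loose steel soap dish with a bar of soap, 125 x 85 x 27 mm. Origin: centre of its underside. Leave it alone.

How it is judged (in metres and radians):
On the way, in this order (a step that is already met when the one before it is completed fails the run):
1. the mug stands upright on the ledge with its mouth under the drain spout, let go, the dial still at rest (horizontal distance between mug_mouth and spout_tip below 0.03 m and height (world z) of mug below 0.004 m and angle between mug's own z axis and vertical below 0.08 rad and contact force between each of the arm, the fingers and mug below 0.1 N and linear speed of mug below 0.02 m/s and value of joint dial below 0.2 rad), for 0.2 s.
2. the dial is on its third click, held by the gripper (value of joint dial between 1.1 and 1.41 rad and contact force between the fingers and filter above 1 N), for 0.3 s.
At the end, for the whole second after the job is handed in: The gripper's fingers hold the dial still on its third click (1.10 to 1.41 rad) with no other thing against the filter, while the mug stands upright on the ledge, untouched, the centre of its mouth within 30 mm of the spout's outlet seen from above (all of step 2 and velocity of joint dial between -0.2 and 0.2 rad/s and contact force between each of mug, brush_cup, squeeze_bottle, soap_dish and filter below 0.1 N and horizontal distance between mug_mouth and spout_tip below 0.03 m and height (world z) of mug below 0.004 m and angle between mug's own z axis and vertical below 0.08 rad and contact force between each of the arm, the fingers and mug below 0.1 N); the arm keeps its last pose, push and grip.
It fails at once if the dial is turned without the mug under the spout (mouth more than 40 mm off) (value of joint dial above 0.25 rad and horizontal distance between mug_mouth and spout_tip above 0.04 m).
It fails at once if the toothbrush cup, squeeze bottle or soap dish is moved by more than 30 mm or tipped over (distance of any of brush_cup, squeeze_bottle, soap_dish from where it was at the start of the episode above 0.03 m or angle between any of brush_cup, squeeze_bottle, soap_dish's own z axis and vertical above 0.5 rad).
It also fails if it takes over 53 s, if anything falls off the work surface, if the arm or the gripper's body presses on something with over 40 N, if the wrist force passes 120 N, or if a joint passes its speed limit or range.

ROBOT

A 6-joint arm with a two-finger parallel gripper is mounted at the origin on the work surface. World frame = base frame: x ahead of the robot, y to its left, z up, the work surface at z = 0. Lengths are in mm, angles in rad, forces in N, time in s.
With the tool pointing down it reaches from about 350 to 850 mm from the base axis. Payload 8.1 kg.
Tool frame: the origin (TCP) lies on the centre line of the jaws, within the pads' length; the fingertips stand 19 mm ahead of it and the grasp point (between the pads) is the TCP (finger_overhang is the distance from the TCP to the fingertips, in mm); z points along the fingers, y is the direction in which the jaws open and shut (so a half turn about z gives the same grasp; the last joint's range is limited). The gripper opens to 93 mm and grips with 3 to 60 N. Pads are 15 mm wide; open, the fingers measure 128 mm over their backs; the gripper's body (75 mm by 188 mm) begins 65 mm behind the grasp point.
Start: joints at [1.193, 0.13, 1.488, -0, 1.523, -0.085], TCP at [173.159, 574.475, 204.435] pointing down, gripper open.
Joint ranges: [-2.96, 2.96], [-0.89, 2.26], [0.02, 2.5], [-1.34, 4.48], [0, 2.73], [-2.66, 2.66]. Speed limits (rad/s): [2.39, 2.39, 2.79, 3.14, 3.14, 3.14].

INTERFACE

Orientations are given as a rotation vector (axis times angle).
In Python, from plant import * gives the robot as it stands.
- The arm moves only by the shell command python3 -m handwheel 'ROWS' [FORCE]. ROWS is JSON, one flat list of numbers, 7 for each row, row after row: the turn, a rotation vector about the tool's x, y, z in degrees, then the shift along the tool's x, y, z in cm, then the gripper command: -1 is fully open, 1 is shut, values between are in proportion. In form: [wx, wy, wz, tx, ty, tz, jaw, wx, wy, wz, tx, ty, tz, jaw, ...]. A call has 1 to 12 rows; each row is the pose to reach, as a shift and turn from the pose commanded when the call began, along the tool's axes at that moment; what a row does not reach only later rows make up. A row lasts 1/8 s, in which the tool goes at most 62.5 mm and 10.7 degrees, less where a joint would pass 70% of its speed; a pose out of reach is approached as far as the arm can. A call with a gripper value outside its range is refused whole. The fingers move at their own pace and stop on an object; FORCE is the grip in N (left out, the last holds). Time passes only in rows, so rows that repeat a pose let the fingers close. It gives the time, the measured TCP pose, the force and the opening at its end, in the units of the state.
- observe(): the state, without advancing time (a new reading comes with each control period).
- camera(name): name is "scene" or "top" or "wrist"; returns a dict with "img" (480x640x3 uint8, red, green, blue), "vertical_fov" (degrees; the focal length in pixels is half the picture's height over the tangent of half this angle, whatever the lens; pixels are square), "cx", "cy" (the principal point, pixels), "position" and "attitude" of the camera in the world; the wrist camera has in their place "mount" (4x4, takes a point from camera to tool coordinates, whose origin is the TCP and whose axes are the flange's). Camera axes: x right, y up, looking along -z (the intrinsics and any distortion apply to the point x, -y, -z); pixel columns grow to the right and rows downward; lengths in mm; the calibration is good to about 2 mm. A picture is of the moment at which its call begins: read the wrist's pose just before it. There is no depth.
- job_done(): hands the job in, once; it reports no verdict.
Trained networks look in the newest picture that a camera, given by its name, has taken for a name from the list of things; names that differ only in an ending like _2 or _b are one class to them, and where a whole thing is asked for, a point or a joint stands for the part that bears it (a point fixed in the world has none). Each returns a list of dicts, best first, with "confidence" (0 to 1); they miss things now and then, are a little off and sometimes report something else, mostly with a low value. They report only what shows in the picture. A call takes as long as a camera call.
- masks_of(camera, name): "mask" (480x640 bool, what is visible of it) and "bbox" ([left, top, right, bottom] in pixels, round what is visible of it).
The state is a dict: "time_s": time; "q": joint angles; "joint_velocities": joint speeds; "joint_efforts": joint torques, N m; "position": TCP position; "eef_rot": TCP orientation; "ft_force": force on the tool from outside, world axes, zero at the start; "moment": the same for the moment, N m; "grip_width": finger opening in mm.
Only numpy, scipy, OpenCV 4.12 (cv2) and the standard library are available. Lean on these libraries where they do the work, as an engineer would, in place of code of your own. Each camera call takes 0.05 s, during which the arm holds its last target. There are 200 camera calls.

## Working session

There is one attempt and no reset: what is moved stays moved. The work goes in short steps, Python scripts to look and compute and a shell command to move; the robot and the scene stay as the last step left them, time stands still between calls to the robot, and variables do not carry over. Pictures are saved under pics/ and viewed, about 8 in all and at most 12, crops included, and the job is handed in when it is done.

```bash
ls; mkdir -p pics; python3 - <<'E'
from plant import *
import cv2
s=observe();print(s)
for n in("scene","top"):
    c=camera(n);cv2.imwrite(f"pics/{n}0.png",c["img"][:,:,::-1]);print({k:v for k,v in c.items() if k!="img"})
    for o in("filter","dial","spout_tip","mug","mug_handle","brush_cup","squeeze_bottle","soap_dish"):
        for m in masks_of(n,o)[:2]:print(n,o,round(m["confidence"],2),m["bbox"])
E
```

```text
pics
{'time_s': 0.0, 'q': array([ 1.19257670e+00,  1.31148413e-01,  1.48924986e+00, -7.23976529e-06,
        1.52298438e+00, -8.54182004e-02]), 'joint_velocities': array([-0.00099927,  0.00113742, -0.00081065,  0.00081616, -0.00116976,
        0.00202799]), 'joint_efforts': array([-8.33876857e-04, -5.59853911e+01, -4.91752446e+01,  7.67600304e-02,
        3.56853276e-02, -2.14168635e-04]), 'position': array([172.95915604, 573.9274364 , 203.41123414]), 'eef_rot': array([-4.58230513e-01, -3.10758461e+00,  2.73876433e-03]), 'ft_force': array([ 0.0871499 ,  0.30049661, -0.07538786]), 'moment': array([-0.02208092,  0.00299652, -0.0212499 ]), 'grip_width': 93.0358458138909}
{'vertical_fov': 49.68419499106103, 'cx': 319.23641306585756, 'cy': 233.65943261840783, 'position': array([1153.60943516,  277.80549832, 1077.16833655]), 'attitude': array([0.40577537, 0.61501027, 1.87735663])}
scene filter 0.65 [227.5, 206.7, 334.5, 337.8]
scene filter 0.42 [180.0, 153.8, 226.7, 225.1]
scene dial 0.59 [270.1, 225.7, 298.1, 259.0]
scene spout_tip 0.82 [222.9, 204.5, 337.0, 339.0]
scene mug 0.82 [181.6, 
[... 346 characters left out ...]
6103930267813, 'cx': 321.5978126828992, 'cy': 235.4699839951387, 'position': array([ 323.97028489,    4.5754758 , 1199.58178319]), 'attitude': array([ 0.16647283, -0.13137957, -1.57486613])}
top filter 0.56 [293.0, 166.1, 386.0, 253.7]
top dial 0.96 [329.2, 177.1, 357.9, 204.9]
top dial 0.59 [434.0, 242.5, 497.8, 299.9]
top spout_tip 0.83 [290.5, 162.3, 384.7, 251.1]
top mug 0.69 [200.4, 236.6, 238.0, 270.5]
top mug 0.57 [436.0, 242.6, 494.9, 299.7]
top mug_handle 0.96 [439.3, 240.2, 492.8, 298.7]
top mug_handle 0.63 [196.2, 165.5, 225.3, 196.6]
top brush_cup 0.74 [199.8, 233.9, 234.9, 268.4]
top squeeze_bottle 0.96 [194.7, 165.7, 226.4, 194.3]
top soap_dish 0.59 [431.2, 156.5, 490.3, 206.6]
```

```bash
python3 - <<'E'
import cv2
a=cv2.imread("pics/scene0.png")[130:410,100:500];b=cv2.imread("pics/top0.png")[130:330,170:530]
a=cv2.resize(a,None,fx=2,fy=2,interpolation=2);b=cv2.resize(b,None,fx=2.2,fy=2.2,interpolation=2)
cv2.imwrite("pics/a.png",a);cv2.imwrite("pics/b.png",b)
E
```

```text
(no output)
```

View pics/a.png

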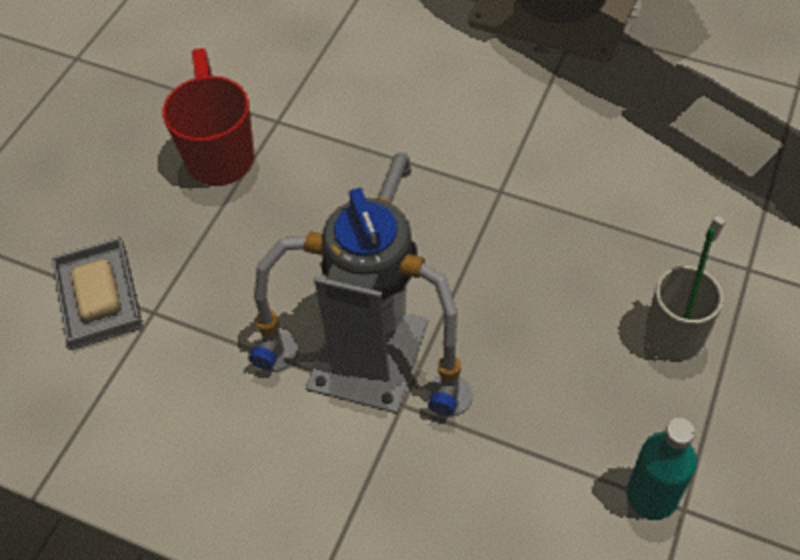

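View pics/b.png

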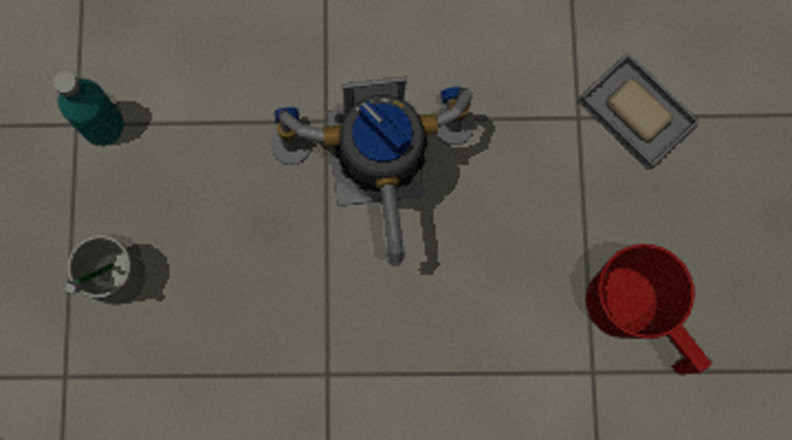

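The mug stands right of the filter, with its rim centre at about (464,262) in the top image and its handle end at (489,293). The dial centre is at (343,191) and the spout elbow at (350,246).

```bash
cat > h.py <<'E'
from plant import *
import numpy as np,cv2
from scipy.spatial.transform import Rotation as R
def cam(n):
    s=observe();c=camera(n);c["f"]=240/np.tan(np.radians(c["vertical_fov"]/2))
    if n=="wrist":
        T=np.eye(4);T[:3,:3]=R.from_rotvec(s["eef_rot"]).as_matrix();T[:3,3]=s["position"];T=T@c["mount"]
        c["R"],c["p"]=T[:3,:3],T[:3,3]
    else: c["R"],c["p"]=R.from_rotvec(c["attitude"]).as_matrix(),c["position"]
    return c
def w(c,u,v,z):
    d=c["R"]@np.array([(u-c["cx"])/c["f"],-(v-c["cy"])/c["f"],-1]);return (c["p"]+d*(z-c["p"][2])/d[2]).round(1)
def px(c,P):
    q=(np.asarray(P)-c["p"])@c["R"];return np.stack([c["cx"]-c["f"]*q[...,0]/q[...,2],c["cy"]+c["f"]*q[...,1]/q[...,2]],-1)
E
python3 - <<'E'
from h import *
t=cam("top");s=cam("scene")
T=lambda x,y:(170+x/2.2,130+y/2.2)
S=lambda x,y:(100+x/2,130+y/2)
for n,p,z in[("disc",(382,131),212),("spouttop",(396,255),180),("rimc",(647,291),105),("hend",(699,362),103),("hroot",(677,330),103),("pointer",(367,106),240),("bladeother",(406,147),240)]:print("T",n,w(t,*T(*p),z))
for n,p,z in[("disc",(366,226),212),("spouttop",(402,160),180),("rimc",(207,107),105),("hend",(199,50),103),("hroot",(204,78),103)]:print("S",n,w(s,*S(*p),z))
for n,c in(("T",t),("S",s)):
  for o in("soap_dish","brush_cup","squeeze_bottle"):
    pass
print(w(t,*T(100,270),95),w(t,*T(103,140),0),w(t,*T(640,112),20))
E
```

```text
T disc [621.7 -26.1 212. ]
T spouttop [493.9 -39.7 180. ]
T rimc [ 462.1 -325.   105. ]
T hend [ 382.3 -377.8  103. ]
T hroot [ 418.1 -356.1  103. ]
T pointer [640.3 -10.1 240. ]
T bladeother [595.9 -49.5 240. ]
S disc [621.7 -22.5 212. ]
S spouttop [506.  -33.2 180. ]
S rimc [ 463.7 -319.   105. ]
S hend [ 378.9 -379.2  103. ]
S hroot [ 420.3 -348.3  103. ]
[494.2 299.5  95. ] [678.6 327.5   0. ] [ 699.8 -357.2   20. ]
```

```bash
cat >> h.py <<'E'
def rel(*tg):
    "targets (x,y,z,jaw deg, tool down) -> turn deg, shift cm in the tool's present axes"
    s=observe();A=R.from_rotvec(s["eef_rot"])
    for x,y,z,j in tg:
        j=np.radians(j);Y=np.array([np.cos(j),np.sin(j),0]);Z=np.array([0,0,-1.]);B=R.from_matrix(np.stack([np.cross(Y,Z),Y,Z],1))
        print((A.inv()*B).as_rotvec(True).round(1),(A.inv().apply(np.array([x,y,z])-s["position"])/10).round(2))
E
python3 - <<'E'
from h import *
print(cam("wrist")["mount"].round(3))
rel((173,574,354,73),(480,100,360,10),(390,-372,260,-55.7))
E
```

```text
[[ 1.0000e-03  9.7100e-01  2.3800e-01  6.5030e+01]
 [ 1.0000e+00 -1.0000e-03 -1.0000e-03 -9.7100e-01]
 [-1.0000e-03  2.3800e-01 -9.7100e-01 -1.8025e+02]
 [ 0.0000e+00  0.0000e+00  0.0000e+00  1.0000e+00]]
[ 0.  -0.   0.2] [ -0.    -0.05 -14.96]
[-0.  -0.  63.2] [-43.07 -36.57 -15.56]
[ -0.   -0.  128.9] [-48.08 -84.36  -5.56]
```

```bash
python3 -m handwheel '[0,0,0,-2,-2,-10,-1, 0,0,10,-6,-5,-15,-1, 0,0,20,-10.8,-9.1,-15.6,-1, 0,0,30,-16,-13.5,-15.6,-1, 0,0,40,-21,-18,-15.6,-1, 0,0,50,-26,-22,-15.6,-1, 0,0,60,-30.5,-26,-15.6,-1, 0,0,63,-34.8,-29.6,-15.6,-1, 0,0,63,-39,-33.2,-15.6,-1, 0,0,63,-43.1,-36.6,-15.6,-1, 0,0,63,-43.1,-36.6,-15.6,-1]'; python3 -c "
from h import *
rel((390,-372,260,-55.7))"
```

```text
time_s: 2.42
position: [481.3, 96.5, 360.1]
eef_rot: [2.019, 2.407, -0.001]
ft_force: [0.1, -0.1, 0.1]
grip_width: 92.7
[ 0.   0.  65.7] [-44.54 -17.13  10.05]
```

```bash
python3 -m handwheel '[0,0,10,-5.6,-2.1,1,-1, 0,0,20,-11.2,-4.2,2,-1, 0,0,30,-16.8,-6.3,3,-1, 0,0,40,-22.3,-8.5,4,-1, 0,0,50,-28,-10.8,5.5,-1, 0,0,60,-33.5,-12.9,7,-1, 0,0,65.7,-39,-15,8.5,-1, 0,0,65.7,-44.5,-17.1,10,-1, 0,0,65.7,-44.5,-17.1,10,-1, 0,0,65.7,-44.5,-17.1,10,-1]'; python3 - <<'E'
from h import *
c=cam("wrist");cv2.imwrite("pics/w1.png",c["img"][:,:,::-1])
for n in("mug","mug_handle"):
    for m in masks_of("wrist",n)[:2]:print(n,m["confidence"],m["bbox"])
g=lambda a,z,dx=0:px(c,[463-.826*a,-322-.564*a,z])
print("pred handle 88",g(88,103),"end",g(107,103),"axis",g(0,105))
E
```

```text
time_s: 3.68
position: [390.9, -368.4, 260.5]
eef_rot: [-3.0, -0.931, -0.0]
ft_force: [0.4, -0.3, 0.1]
grip_width: 92.9
mug 0.83 [260.1, 26.9, 399.3, 234.9]
mug_handle 0.86 [258.7, 25.8, 395.8, 236.6]
pred handle 88 [323.18289088 214.69364945] end [323.06326057 236.87818905] axis [323.79212017 103.71692238]
```

View pics/w1.png

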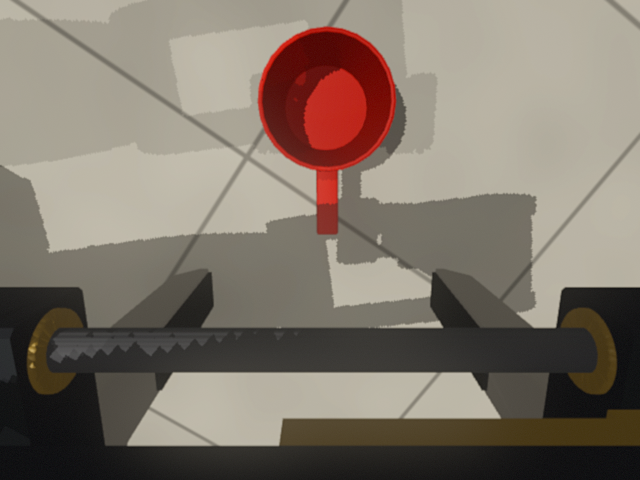

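The mug rim centre is at (327,98). The handle runs straight down the image to (327,234), so it lines up with the jaws.

```bash
python3 - <<'E'
from h import *
c=cam("wrist")
A=w(c,327,98,105);E=w(c,327.3,235,103);print(A,E,np.linalg.norm(A-E))
d=(E-A)[:2]/np.linalg.norm((E-A)[:2]);ang=np.degrees(np.arctan2(d[1],d[0]));print(ang)
g=A[:2]+88*d;print(g)
g=(g+E[:2]-19*d)/2;print(g)
rel((*g,200,ang+90),(*g,96,ang+90))
E
```

```text
[ 468.8 -321.   105. ] [ 378.8 -384.1  103. ] 109.93457145047687
-144.9652759414848
[ 396.7452235  -371.51840441]
[ 395.5512524  -372.35551082]
[ 0.1 -0.  -0.4] [0.05 0.59 6.14]
[ 0.1 -0.  -0.4] [ 0.05  0.57 16.54]
```

```bash
python3 -m handwheel '[0,0,-0.4,0.05,0.6,5,-1, 0,0,-0.4,0.05,0.6,10,-1, 0,0,-0.4,0.05,0.6,14,-1, 0,0,-0.4,0.05,0.6,16.5,-1, 0,0,-0.4,0.05,0.6,16.5,-1, 0,0,-0.4,0.05,0.6,16.5,1, 0,0,-0.4,0.05,0.6,16.5,1, 0,0,-0.4,0.05,0.6,16.5,1, 0,0,-0.4,0.05,0.6,16.5,1, 0,0,-0.4,0.05,0.6,16.5,1, 0,0,-0.4,0.05,0.6,16.5,1, 0,0,-0.4,0.05,0.6,16.5,1]' 50; python3 - <<'E'
from h import *
s=observe();print(s["position"],s["grip_width"],s["ft_force"],s["moment"])
c=cam("wrist");cv2.imwrite("pics/w2.png",c["img"][:,:,::-1])
E
```

```text
time_s: 5.38
position: [394.6, -373.3, 95.4]
eef_rot: [-2.997, -0.943, 0.0]
ft_force: [0.2, -0.0, -0.1]
grip_width: 28.2
[ 394.61522656 -373.26742105   95.35526632] 28.191254892546674 [ 0.2400843  -0.03884359 -0.14568561] [-0.05913675  0.20649767  0.04287017]
```

```bash
python3 -m handwheel '[0,0,0,0,0,0,1, 0,0,0,0,0,0,1, 0,0,0,0,0,0,1, 0,0,0,0,0,0,1, 0,0,0,0,0,-1,1, 0,0,0,0,0,-2,1, 0,0,0,0,0,-2,1]'; python3 - <<'E'
from h import *
s=observe();print(s["position"],s["grip_width"],s["ft_force"],s["moment"])
c=cam("wrist");cv2.imwrite("pics/w2.png",cv2.resize(c["img"][:,:,::-1],(480,360)))
t=cam("top")
d=np.array([np.cos(np.radians(-145)),np.sin(np.radians(-145))])
for sp in((497.5,-36),):
    g=np.array(sp)+88*d
    rel((430,-260,116,-55),(*g,116,-55))
E
```

```text
time_s: 6.3
position: [395.5, -374.2, 117.3]
eef_rot: [2.994, 0.942, 0.002]
ft_force: [-0.5, -0.6, -0.2]
grip_width: 0.5
[ 395.47819853 -374.18371743  117.25395694] 0.5457303540714252 [-0.49918463 -0.57399667 -0.19994765] [-0.04472113  0.18141096  0.02660733]
[ 0.  -0.  -0.1] [ 9.38 -7.3  -0.02]
[ 0.  -0.  -0.1] [ 18.94 -21.79  -0.03]
```

View pics/w2.png

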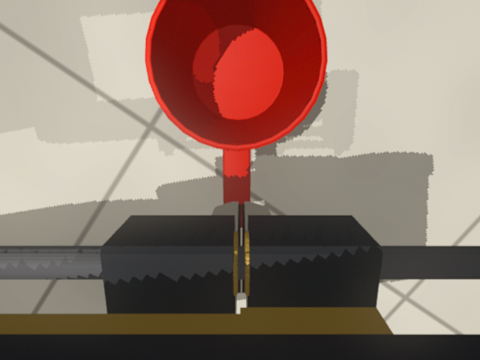

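```bash
python3 - <<'E'
from h import *
s=observe();c=cam("wrist");print(s["position"],s["time_s"])
Rt=R.from_rotvec(s["eef_rot"])
for p in((0,0,0),(0,0,19),(7.5,0,19),(-7.5,0,19),(7.5,0,0)):print(p,px(c,s["position"]+Rt.apply(p)))
print("end",w(c,316,268,103),w(c,316,268,90),"rim front",w(c,316,197,105))
print([ (m["bbox"]) for m in masks_of("wrist","mug")])
t=cam("top");print([(m["bbox"],m["confidence"]) for m in masks_of("top","mug")])
cv2.imwrite("pics/t2.png",cv2.resize(t["img"][200:360,380:560,::-1],None,fx=4,fy=4,interpolation=2)[:600])
print("top tcp",px(t,s["position"]))
E
```

```text
[ 394.87057737 -373.51596283  115.84890311] 6.4
(0, 0, 0) [319.20165936 276.86143864]
(0, 0, 19) [319.41551989 263.98560227]
(7.5, 0, 19) [319.42087999 249.68263144]
(-7.5, 0, 19) [319.41025032 278.04702   ]
(7.5, 0, 0) [319.20552705 261.2813942 ]
end [ 393.9 -372.2  103. ] [ 390.2 -374.6   90. ] rim front [ 422.9 -352.   105. ]
[[195.9, 0.0, 444.5, 276.5]]
[([435.0, 240.5, 487.0, 285.0], 0.73)]
top tcp [487.40052556 289.03564421]
```

View pics/t2.png

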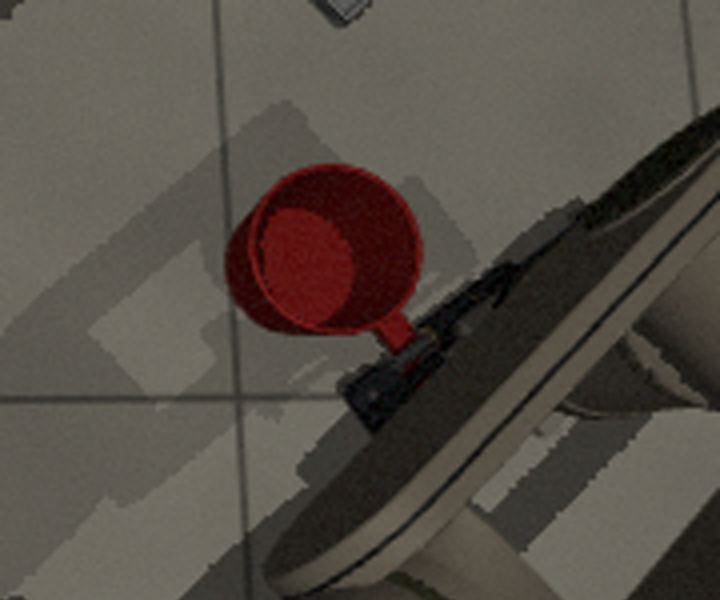

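```bash
python3 -m handwheel '[0,0,0,0,0,-2,-0.3, 0,0,0,0,0,-2,-0.3, 0,0,0,0,0,-2,-0.3, 0,0,0,0,0,-2,-0.3, 0,0,0,0,0,-2,-0.3, 0,0,0,0,0,1,-0.3, 0,0,0,0,0,2.3,-0.3, 0,0,0,0,0,2.3,-0.3]' 30; python3 -m handwheel '[0,0,0,0,0,0,1, 0,0,0,0,0,0,1, 0,0,0,0,0,0,1, 0,0,0,0,0,0,1]';python3 -m handwheel '[0,0,0,0,0,0,1, 0,0,0,0,0,0,1]';python3 -m handwheel '[0,0,0,0,0,0,1, 0,0,0,0,0,0,1]'; python3 - <<'E'
from h import *
s=observe();print(s["position"],s["grip_width"],s["ft_force"],s["moment"])
c=cam("wrist");cv2.imwrite("pics/w3.png",cv2.resize(c["img"][:,:,::-1],(480,360)))
E
```

```text
time_s: 7.6
position: [393.8, -372.3, 91.0]
eef_rot: [-2.994, -0.942, 0.002]
ft_force: [0.7, 0.6, -0.1]
grip_width: 60.3
time_s: 8.1
position: [394.8, -373.5, 92.8]
eef_rot: [2.996, 0.943, 0.0]
ft_force: [-0.2, 0.1, -0.2]
grip_width: 25.2
time_s: 8.35
position: [394.7, -373.3, 92.4]
eef_rot: [-2.997, -0.943, -0.0]
ft_force: [-0.2, 0.5, 0.1]
grip_width: 5.3
time_s: 8.6
position: [394.7, -373.3, 92.4]
eef_rot: [-2.997, -0.943, 0.0]
ft_force: [-0.6, -0.3, 0.2]
grip_width: 0.5
[ 394.66228849 -373.27804816   92.41150064] 0.4650554104644263 [-0.5797583  -0.34127548  0.18192316] [-0.00051276  0.14593345 -0.01146285]
```

View pics/w3.png

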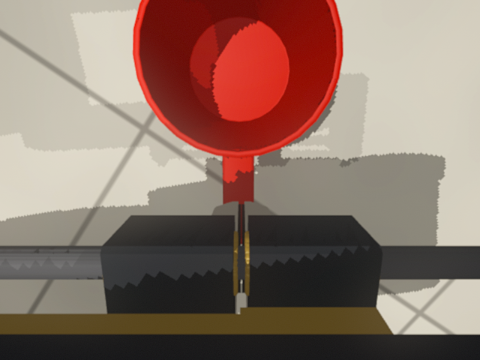

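```bash
python3 - <<'E'
from h import *
s=observe();c=cam("wrist");t=cam("scene")
tp=s["position"]-[0,0,19];print(px(t,tp),px(t,s["position"]))
a=cv2.resize(c["img"][190:430,200:440],(480,480),interpolation=2)
u,v=px(t,s["position"]).astype(int)
b=cv2.resize(t["img"][v-50:v+70,u-40:u+40],(320,480),interpolation=2);print(u-40,v-50)
cv2.imwrite("pics/z3.png",np.hstack([a,b])[:,:,::-1])
E
```

```text
[200.64674305 167.52693406] [199.25056445 162.50448671]
159 112
```

View pics/z3.png

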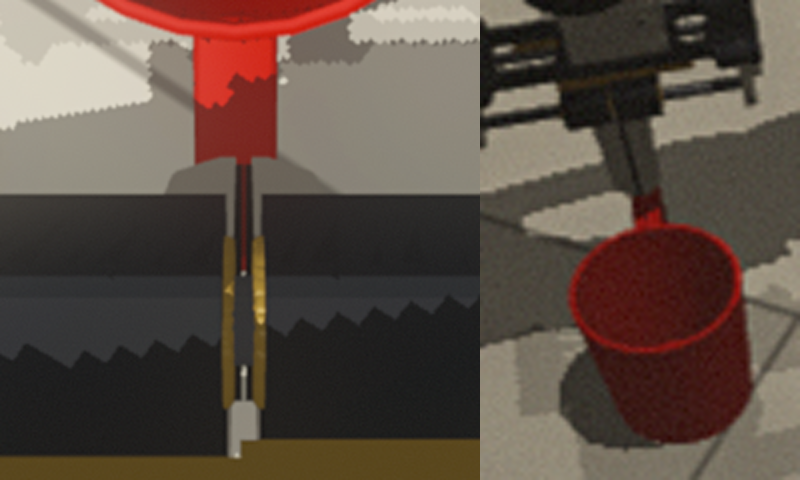

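The jaws closed without meeting the handle bar. Both views show the real fingertips just above the bar, about 30–40 mm higher than the nominal TCP and overhang imply. The camera poses agree with the known mug size, so I'll open, go 35 mm lower and regrip.

```bash
python3 -m handwheel '[0,0,0,0,0,-1.5,-0.3, 0,0,0,0,0,-1.5,-0.3, 0,0,0,0,0,-1.5,-0.3, 0,0,0,0,0,-1.5,-0.3, 0,0,0,0,0,-1.5,-0.3, 0,0,0,0,0,1.5,-0.3, 0,0,0,0,0,3.5,-0.3, 0,0,0,0,0,3.5,-0.3]' 30; python3 -m handwheel '[0,0,0,0,0,0,1, 0,0,0,0,0,0,1, 0,0,0,0,0,0,1, 0,0,0,0,0,0,1, 0,0,0,0,0,0,1,0,0,0,0,0,0,1, 0,0,0,0,0,0,1]'; python3 - <<'E'
from h import *
s=observe();print(s["position"],s["grip_width"],s["ft_force"],s["moment"])
c=cam("wrist");cv2.imwrite("pics/w4.png",cv2.resize(c["img"][:,:,::-1],(480,360)))
E
```

```text
time_s: 9.75
position: [393.4, -371.9, 55.4]
eef_rot: [-2.993, -0.942, 0.003]
ft_force: [0.5, 0.2, 0.4]
grip_width: 60.8
time_s: 10.62
position: [394.7, -373.4, 57.6]
eef_rot: [2.997, 0.943, 0.0]
ft_force: [-0.4, 0.2, 2.1]
grip_width: 17.7
[ 394.74757542 -373.44306152   57.615037  ] 17.65595254196887 [-0.43214588  0.15369085  2.07787069] [-0.04396884  0.14661363  0.03491107]
```

```bash
python3 -m handwheel '[0,0,0,0,0,0,1, 0,0,0,0,0,-0.7,1, 0,0,0,0,0,-1.5,1, 0,0,0,0,0,-1.5,1]' 45; python3 - <<'E'
from h import *
s=observe();print(s["position"],s["grip_width"],s["ft_force"],s["moment"])
c=cam("wrist");t=cam("scene")
u,v=px(t,s["position"]).astype(int)
a=cv2.resize(c["img"],(480,360),interpolation=2)
b=cv2.resize(t["img"][v-50:v+70,u-40:u+40],(240,360),interpolation=2)
cv2.imwrite("pics/w5.png",np.hstack([a,b])[:,:,::-1])
p=s["position"]
d=np.array([np.cos(np.radians(-145)),np.sin(np.radians(-145))])
g=np.array((497.5,-36))+88*d
rel((*g,p[2],-55),(*(g-[0,120]),p[2],-55))
E
```

```text
time_s: 11.18
position: [395.2, -373.8, 73.5]
eef_rot: [2.995, 0.942, 0.001]
ft_force: [0.3, -0.3, -0.9]
grip_width: 17.3
[ 395.18998306 -373.84144115   73.52867208] 17.341995333542997 [ 0.26138917 -0.30817665 -0.87592906] [-0.07872017  0.22326998 -0.02957219]
[ 0.  -0.  -0.1] [ 18.94 -21.77  -0.1 ]
[ 0.  -0.  -0.1] [ 12.07 -11.93  -0.1 ]
```

View pics/w5.png

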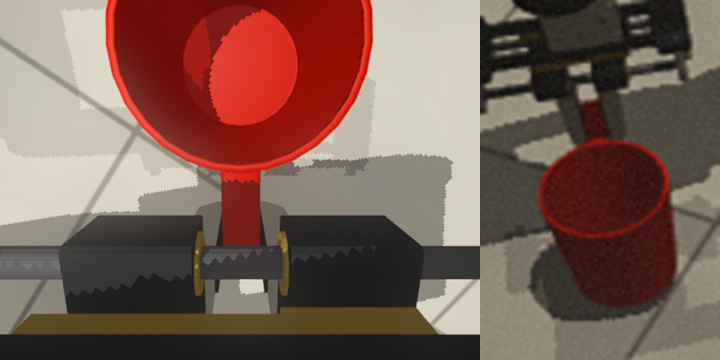

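```bash
python3 -m handwheel '[0,0,0,1.5,-1.7,0,1, 0,0,0,4.2,-4.8,0,1, 0,0,0,7,-8,0,1, 0,0,0,9.8,-11.2,0,1, 0,0,0,12.6,-14.4,0,1, 0,0,0,15.2,-17.5,0,1, 0,0,0,17.4,-20,0,1, 0,0,0,18.9,-21.8,0,1, 0,0,0,18.9,-21.8,0,1, 0,0,0,18.9,-21.8,0,1]'; python3 - <<'E'
from h import *
s=observe();print(s["position"],s["grip_width"],s["ft_force"])
t=cam("top");c=cam("scene")
print(px(t,[497.5,-36,180]),[m["bbox"] for m in masks_of("top","mug")])
a=cv2.resize(t["img"][160:310,280:420],None,fx=3,fy=3,interpolation=2)
b=cv2.resize(c["img"][150:300,200:330],None,fx=3,fy=3,interpolation=2)
cv2.imwrite("pics/t6.png",np.hstack([a,b])[:,:,::-1])
E
```

```text
time_s: 12.52
position: [424.5, -86.3, 72.3]
eef_rot: [2.996, 0.944, -0.0]
ft_force: [-0.2, 0.3, -1.0]
grip_width: 17.7
[424.51400263 -86.25781769  72.2533247 ] 17.681490477297373 [-0.17793033  0.27436909 -1.04778027]
[348.39990712 244.4203077 ] [[326.2, 231.7, 349.4, 271.9], [292.8, 164.0, 380.5, 249.6]]
```

View pics/t6.png

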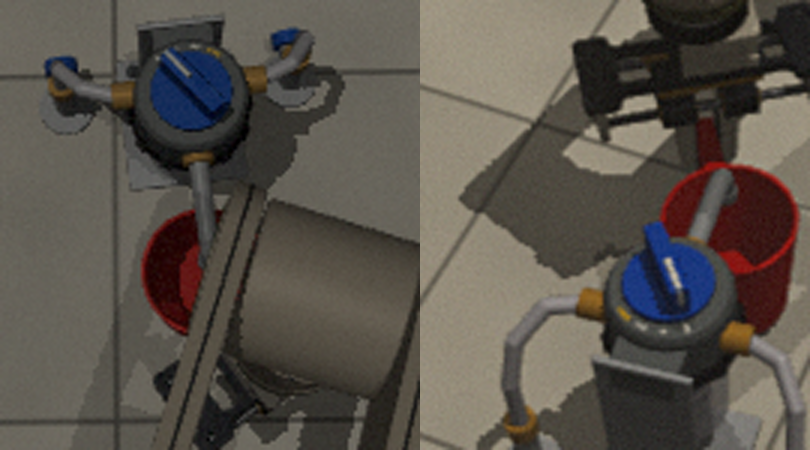

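```bash
python3 - <<'E'
from h import *
t=cam("top");c=cam("scene")
th=np.linspace(0,6.28,100)
def rim(c,x,y,z=120):
    p=px(c,np.stack([x+54*np.cos(th),y+54*np.sin(th),z+0*th],1));return p.min(0).round(1),p.max(0).round(1)
print("top pred",rim(t,497,-36),"seen left 327.3 top 229.3")
print("scene pred",rim(c,497,-36),"seen",200+240/3,150+163/3,200+378/3)
print("elbow scene pred",px(c,[497.5,-36,172]),"seen",200+308/3,150+180/3, "top pred",px(t,[497.5,-36,180]),"seen",280+205/3,160+258/3)
print("rimc scene",w(c,303,219.3,120))
for k in(("spout end scene z180"),):print(w(c,303.5,208,185),w(t,349,243.5,185))
# joint fit of dial disc centre
print("dial", w(t,280+191/3,160+88/3,212), w(c,200+249/3,150+278/3,212))
E
```

```text
top pred (array([325.7, 227.4]), array([369.4, 270.4])) seen left 327.3 top 229.3
scene pred (array([279. , 204.9]), array([325.6, 242.1])) seen 280.0 204.33333333333334 326.0
elbow scene pred [301.4646392  209.10836078] seen 302.6666666666667 210.0 top pred [348.39990712 244.4203077 ] seen 348.3333333333333 246.0
rimc scene [486.5 -38.8 120. ]
[502.4 -28.5 185. ] [498.8 -37.2 185. ]
dial [622.2 -26.1 212. ] [620.9 -22.8 212. ]
```

```bash
python3 -m handwheel '[0,0,0,0,0,0.5,1, 0,0,0,0,0,1,1, 0,0,0,0,0,1.3,1, 0,0,0,0,0,1.5,1, 0,0,0,0,0,1.5,1]'; python3 -m handwheel '[0,0,0,0,0,0,0.2, 0,0,0,0,0,0,0.2, 0,0,0,0,0,0,0.2, 0,0,0,0,0,0,0.2, 0,0,0,0,0,-2,0.2, 0,0,0,0,0,-6,0.2, 0,0,0,0,0,-11,0.2]'; python3 - <<'E'
from h import *
s=observe();print(s["position"],s["grip_width"],s["ft_force"])
p=s["position"]
rel((425,-86,280,-48.5),(622,-25,300,-48.5))
E
```

```text
time_s: 13.4
position: [424.9, -86.4, 57.7]
eef_rot: [2.997, 0.943, 0.0]
ft_force: [-1.3, 0.5, -0.2]
grip_width: 17.6
time_s: 14.28
position: [423.9, -86.0, 167.6]
eef_rot: [-2.995, -0.942, 0.003]
ft_force: [0.3, -0.3, 0.2]
grip_width: 36.8
[423.86307053 -86.03926628 167.59412147] 36.816294603742826 [ 0.30836261 -0.32787609  0.23448427]
[-0.1  0.1 -6.6] [  0.08   0.04 -11.24]
[-0.1  0.1 -6.6] [ 19.72   6.31 -13.28]
```

```bash
python3 -m handwheel '[0,0,-2,0.1,0,-6,0.1, 0,0,-4,0.1,0,-11,0.1, 0,0,-6.6,4.5,1.4,-13.3,0.1, 0,0,-6.6,9.5,3,-13.3,0.1, 0,0,-6.6,14.5,4.6,-13.3,0.1, 0,0,-6.6,18,5.8,-13.3,0.1, 0,0,-6.6,19.7,6.3,-13.3,0.1, 0,0,-6.6,19.7,6.3,-13.3,0.1, 0,0,-6.6,19.7,6.3,-13.3,0.1]'; python3 - <<'E'
from h import *
s=observe();print(s["position"],s["grip_width"])
c=cam("wrist");t=cam("scene")
a=cv2.resize(c["img"],(600,450),interpolation=2)
u,v=px(t,s["position"]).astype(int);print(u,v,px(c,[622,-25,240]))
b=cv2.resize(t["img"][v-60:v+60,u-27:u+27],(202,450),interpolation=2)
cv2.imwrite("pics/w7.png",np.hstack([a,b])[:,:,::-1])
E
```

```text
time_s: 15.4
position: [622.0, -25.4, 300.4]
eef_rot: [-2.938, -1.113, 0.001]
ft_force: [1.1, 0.4, 0.9]
grip_width: 41.9
[621.97063982 -25.43773661 300.36633501] 41.876422207027
278 215 [319.33158946 241.8497076 ]
```

View pics/w7.png

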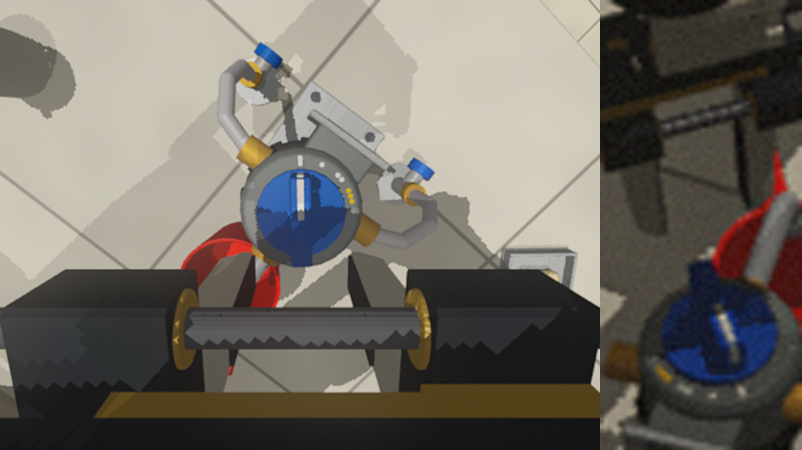

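```bash
python3 - <<'E'
from h import *
c=cam("wrist")
print(w(c,321,231.5,212),w(c,320.5,232.5,240),w(c,320.5,181.5,240),w(c,320.5,284,240))
m=masks_of("wrist","dial")[0];print(m["bbox"],m["confidence"])
hsv=cv2.cvtColor(c["img"],cv2.COLOR_RGB2HSV);b=((hsv[...,0]>105)&(hsv[...,0]<130)&(hsv[...,1]>120)).astype("uint8")
n,l,st,ce=cv2.connectedComponentsWithStats(b);i=st[1:,4].argmax()+1;print(st[i],ce[i])
rel((622,-25,208,-48.5))
E
```

```text
[622.3 -26.2 212. ] [626.7 -21.9 240. ] [649.5  -1.7 240. ] [602.2 -43.6 240. ]
[274.6, 181.2, 366.6, 285.8] 0.74
[ 274  180   94  104 6554] [320.86740922 228.98321636]
[ 0. -0. -0.] [ 0.03 -0.05  9.29]
```

The blade runs straight down the image and is centred on the jaws at about (622,-25), so I'll descend.

```bash
python3 -m handwheel '[0,0,0,0,0,5,0.1, 0,0,0,0,0,7.5,0.1, 0,0,0,0,0,8.7,0.1, 0,0,0,0,0,9.2,0.1, 0,0,0,0,0,9.2,0.1]';python3 -m handwheel '[0,0,0,0,0,0.5,0.1, 0,0,0,0,0,0.5,0.1]' ; python3 - <<'E'
from h import *
s=observe();t=cam("scene");c=cam("wrist")
a=cv2.resize(c["img"][200:400,200:440],(540,450),interpolation=2)
u,v=px(t,[622,-25,225]).astype(int);print(u,v)
b=cv2.resize(t["img"][v-40:v+40,u-22:u+22],(248,450),interpolation=2)
cv2.imwrite("pics/w8.png",np.hstack([a,b])[:,:,::-1])
E
```

```text
time_s: 16.23
position: [622.9, -25.4, 209.5]
eef_rot: [2.937, 1.113, 0.002]
ft_force: [0.0, 0.4, -0.0]
grip_width: 42.2
time_s: 16.48
position: [622.5, -25.2, 203.6]
eef_rot: [2.937, 1.114, 0.0]
ft_force: [-1.0, -0.4, 0.0]
grip_width: 42.2
281 239
```

View pics/w8.png

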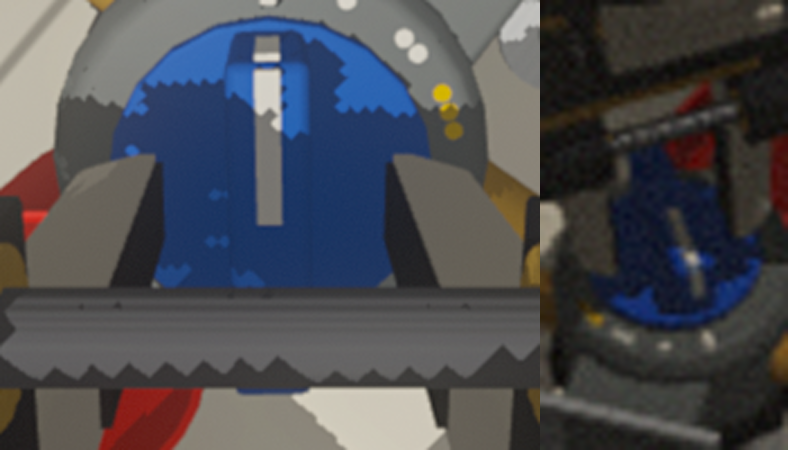

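```bash
python3 -m handwheel '[0,0,0,0,0,0.4,0.1, 0,0,0,0,0,0.4,0.1]';python3 -m handwheel '[0,0,0,0,0,0.3,0.1, 0,0,0,0,0,0.3,0.1]';python3 -m handwheel '[0,0,0,0,0,0.3,0.1, 0,0,0,0,0,0.3,0.1]'
```

```text
time_s: 16.82
position: [622.2, -25.2, 198.9]
eef_rot: [-2.937, -1.113, 0.001]
ft_force: [0.1, 0.1, 0.0]
grip_width: 41.8
time_s: 17.08
position: [622.6, -25.2, 198.1]
eef_rot: [2.937, 1.114, 0.002]
ft_force: [-4.4, 0.4, 8.0]
grip_width: 42.0
time_s: 17.32
position: [622.8, -25.2, 197.9]
eef_rot: [2.936, 1.113, 0.004]
ft_force: [-12.5, 0.0, 23.6]
grip_width: 41.7
```

```bash
python3 -m handwheel '[0,0,0,0,0,-0.7,0.1, 0,0,0,0,0,-0.7,0.1, 0,0,0,0,0,-0.7,1, 0,0,0,0,0,-0.7,1, 0,0,0,0,0,-0.7,1, 0,0,0,0,0,-0.7,1, 0,0,0,0,0,-0.7,1, 0,0,0,0,0,-0.7,1]' 55; python3 - <<'E'
from h import *
s=observe();print(s["position"],s["grip_width"],s["ft_force"],s["moment"])
t=cam("top");print([(m["bbox"],round(m["confidence"],2)) for m in masks_of("top","mug")])
c=cam("scene");print([(m["bbox"],round(m["confidence"],2)) for m in masks_of("scene","mug")])
th=np.linspace(0,6.28,100);p=px(c,np.stack([497+54*np.cos(th),-36+54*np.sin(th),105+0*th],1));print(p.min(0),p.max(0))
cv2.imwrite("pics/t9.png",np.hstack([cv2.resize(t["img"][200:300,290:410],(480,400),interpolation=2),cv2.resize(c["img"][160:260,250:330],(320,400),interpolation=2)])[:,:,::-1])
E
```

```text
time_s: 18.32
position: [622.0, -24.9, 200.0]
eef_rot: [-2.937, -1.114, 0.001]
ft_force: [-2.6, 1.5, -1.1]
grip_width: 13.5
[622.00060185 -24.90494946 199.98242249] 13.530073825090406 [-2.55253683  1.48519126 -1.08586199] [0.41392794 0.5764333  0.13961534]
[]
[([298.3, 213.9, 324.8, 260.5], 0.59)]
[279.46486954 208.86911109] [325.60650503 245.85154692]
```

View pics/t9.png

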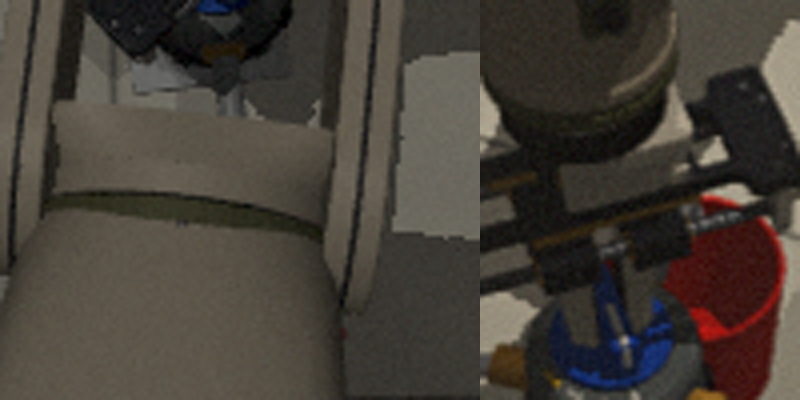

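The mug rim's right edge (326) and top edge (209) match the prediction for a mug under the spout to within about 1 px, and the blade is gripped at 13.5 mm. Now I'll turn the dial.

```bash
python3 -m handwheel '[0,0,8,0,0,0,1, 0,0,16,0,0,0,1, 0,0,24,0,0,0,1, 0,0,32,0,0,0,1, 0,0,40,0,0,0,1, 0,0,48,0,0,0,1, 0,0,56,0,0,0,1, 0,0,64,0,0,0,1, 0,0,70,0,0,0,1, 0,0,74,0,0,0,1, 0,0,74,0,0,0,1, 0,0,74,0,0,0,1]'; python3 -m handwheel '[0,0,0,0,0,0,1, 0,0,0,0,0,0,1]'; python3 - <<'E'
from h import *
s=observe();print(s["position"],s["grip_width"],s["ft_force"],s["moment"],s["q"])
Y=R.from_rotvec(s["eef_rot"]).as_matrix()[:,1];print("jaw",np.degrees(np.arctan2(Y[1],Y[0])))
c=cam("wrist");t=cam("scene")
cv2.imwrite("pics/w10.png",np.hstack([cv2.resize(c["img"][120:420,160:480],(480,450),interpolation=2),cv2.resize(t["img"][190:290,255:325],(315,450),interpolation=2)])[:,:,::-1])
E
```

```text
time_s: 20.02
position: [621.7, -22.5, 200.0]
eef_rot: [-3.014, 0.875, 0.004]
ft_force: [-4.0, 11.5, -1.1]
grip_width: 13.3
time_s: 20.27
position: [621.7, -22.5, 200.0]
eef_rot: [-3.014, 0.875, 0.004]
ft_force: [-4.0, 12.5, -0.6]
grip_width: 13.8
[621.74838313 -22.47854167 199.98819131] 13.750125024769513 [-3.98799252 12.50785971 -0.63303121] [2.17580153 1.07282896 0.23816667] [-0.12077737  0.19378317  1.42604571  0.00356803  1.52397734  2.0146994 ]
jaw -122.3638291089296
```

```bash
python3 - <<'E'
from h import *
c=cam("wrist");s=observe();h=cv2.cvtColor(c["img"],cv2.COLOR_RGB2HSV).astype(int);H,S,V=h[...,0],h[...,1],h[...,2]
C=np.array([621.9,-23.5])
pc=px(c,[*C,205]);print("centre px",pc)
yy,xx=np.mgrid[:480,:640]
def comps(m,z,lab):
    n,l,st,ce=cv2.connectedComponentsWithStats(m.astype("uint8"))
    for i in range(1,n):
        if 12<st[i,4]<1500:
            P=w(c,*ce[i],z);d=P[:2]-C;r=np.hypot(*d)
            if r<60:print(lab,st[i],P,"r",r.round(1),"ang",np.degrees(np.arctan2(d[1],d[0])).round(1))
comps((H>18)&(H<34)&(S>150)&(V>90),205,"yellow")
comps((S<45)&(V>150),205,"white205")
comps((S<45)&(V>120),240,"white240")
blue=(H>105)&(H<130)&(S>120)
ys,xs=np.nonzero(blue);print("blue",xs.min(),xs.max(),ys.min(),ys.max())
for r in range(150,300,10):
    x=np.nonzero(blue[r])[0]
    if len(x):
        wv=[k for k in range(x.min(),x.max()) if S[r,k]<90 and V[r,k]>70];print(r,x.min(),x.max(),(wv[0],wv[-1],len(wv)) if wv else "")
for o in("mug",):
    camera("scene");print([(m["bbox"],round(m["confidence"],2)) for m in masks_of("scene",o)])
print(s["ft_force"],s["moment"])
E
```

```text
centre px [321.55201422 281.4092817 ]
yellow [314 190   7   8  47] [656.4 -43.  205. ] r 39.6 ang -29.5
yellow [323 191   8   8  49] [654.1 -46.4 205. ] r 39.5 ang -35.4
yellow [304 192   8   7  47] [658.2 -39.2 205. ] r 39.5 ang -23.4
yellow [364 314   9  52 211] [586.3 -26.7 205. ] r 35.7 ang -174.9
yellow [271 318   8  47 176] [608.1  11.3 205. ] r 37.4 ang 111.6
yellow [271 365   9  28 103] [593.   21.6 205. ] r 53.6 ang 122.7
yellow [367 368   6  12  32] [570.7 -18.2 205. ] r 51.5 ang 174.1
white205 [ 406  168   42   64 1123] [628.  -79.8 205. ] r 56.6 ang -83.8
white205 [242 202  36  49 840] [658.  -14.1 205. ] r 37.3 ang 14.6
white205 [241 272   7   8  27] [642.7   4.4 205. ] r 34.8 ang 53.3
white240 [248 173  37  27 422] [673.8 -32.5 240. ] r 52.7 ang -9.8
white240 [ 241  197   40   55 1103] [662.4 -23.7 240. ] r 40.5 ang -0.3
white240 [283 198   7   7  37] [664.2 -36.  240. ] r 44.1 ang -16.5
white240 [315 227  10   2  13] [650.2 -40.8 240. ] r 33.2 ang -31.4
white240 [315 235  11  68 596] [637.7 -33.  240. ] r 18.4 ang -31.0
white240 [232 253  16   8  85] [656.4 -11.1 240. ] r 36.7 ang 19.8
white240 [240 270   9  12  66] [649.6  -8.4 240. ] r 31.5 ang 28.6
blue 141 394 15 379
200 151 163 
210 141 334 (161, 305, 136)
220 282 361 (314, 325, 12)
230 270 372 
240 261 381 (314, 325, 12)
250 256 386 (314, 326, 13)
260 251 391 (314, 325, 12)
270 250 392 (287, 356, 44)
280 249 394 (268, 375, 79)
290 301 340 (315, 326, 12)
[([307.9, 212.1, 325.7, 264.4], 0.93)]
[-4.2545199  12.62307209 -0.01917549] [2.13934464 1.06203335 0.28777513]
```

```bash
python3 -c "
from plant import *
print(job_done());s=observe();print(s['time_s'],s['position'],s['grip_width'],s['ft_force'])"
```

```text
the job is handed in; nothing more can be done
None
the job is handed in; nothing more can be done
```

The mug is standing under the spout, released, and the gripper is holding the dial on its third click. I handed the job in at about 20.5 s of the 53 s; no verdict is reported back.

**Last checks**
- **Mug:** after letting go, its rim showed in the scene picture within about 1 px of where a mug under the spout should appear. The estimates of the spout position scatter by about 5–10 mm. After the dial turn I could check only the mug's outline, and its right edge was still at 326 px.
- **Dial:** the jaws turned 73.9° (1.29 rad). In the wrist picture the pointer stands at -31.0° and the middle of the three yellow dots at -29.5°. The blade is gripped at 13.8 mm with a grip force of 55 N.
- **Other objects:** the arm stayed clear of the toothbrush cup, squeeze bottle and soap dish. I did not measure their positions again at the end.

**What disagreed**
- **Missed grasps:** the first two grasps of the mug handle closed on nothing. The real fingertips sit about 14 mm behind the reported TCP, not the stated 19 mm ahead of it, and touching the dial's disc confirmed this. I corrected for it and the third grasp held.
- **Side force:** a force of about 12.5 N remains on the wrist while the dial is held. My estimate of the dial's axis was probably 2–3 mm off in y.
- **Last picture:** the viewing limit blocked the final picture, so I checked the dial's end position from pixel measurements only.

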